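# Scan a batch of specimen cartridges on the hand-turned carousel

### The arm

A 6-joint arm with a two-finger parallel gripper is mounted at the origin on the work surface. World frame = base frame: x ahead of the robot, y to its left, z up, the work surface at z = 0. Lengths are in mm, angles in degrees, forces in N, time in s.
With the tool pointing down it reaches from about 300 to 850 mm from the base axis. Payload 4.2 kg.
Tool frame: the origin (TCP) lies on the centre line of the jaws, within the pads' length; the fingertips stand 11 mm ahead of it and the grasp point (between the pads) lies 8 mm behind it; z points along the fingers, y is the line along which they close (so a half turn about z gives the same grasp; the last joint's range is limited). The gripper opens to 91 mm and grips with 3 to 60 N. Pads are 32 mm wide; open, the fingers measure 118 mm over their backs; the gripper's body (76 mm by 178 mm) begins 60 mm behind the grasp point.
Start: joints at [72.021, 18.312, 89.639, -0, 72.044, -1.146], TCP at [166.518, 550.378, 202.976] pointing down, gripper open.
Joint ranges: [-177.97, 177.97], [-48.28, 115.42], [12.27, 149.76], [-77.06, 257.06], [2.81, 150.46], [-146.56, 146.56]. Speed limits (degrees/s): [147.25, 147.25, 180, 180, 180, 180].

### API

Orientations are given as [roll, pitch, yaw] about the fixed x, y, z axes, in that order (R = Rz(yaw) Ry(pitch) Rx(roll)).
In Python, from workcell import env, grab_frame, camera_model, models gives the robot as it stands.
- The arm moves only by the shell command python3 -m crank 'ROWS' [FORCE]. ROWS is text: rows parted by semicolons, each of 7 numbers parted by spaces: the closure, from -1 (fully open) to 1 (shut), so that 0 is half open, then the shift along the tool's x, y, z in mm, then the turn, a rotation vector about the tool's x, y, z in degrees. A call has 1 to 10 rows; each row shifts and turns the commanded pose from where the row before left it, along the tool's axes as they then stand; what a row does not reach is not made up. A row lasts 1/8 s, in which the tool goes at most 62.5 mm and 10.7 degrees, less where a joint would pass 70% of its speed; a pose out of reach is approached as far as the arm can. A call is refused whole if a number of a shift passes 62.5 or a number of a turn 10.7, either way. A call with a gripper value outside its range is refused whole. The fingers move at their own pace and stop on an object; FORCE is the grip in N (left out, the last holds). Time passes only in rows, so rows that do not move let the fingers close. It gives the time, the measured TCP pose, the force, the opening and the grip force at its end, in the units of the state.
- env.state(): the state, without advancing time (a new reading comes with each control period).
- grab_frame(name): name is "scene" or "top"; returns the picture (384x512x3 uint8, blue, green, red); there is no depth.
- camera_model(name): a dict with "K" (3x3 intrinsics, pixels), "k1" (the pictures are not rectified: a ray, as slopes to the right and down, at radius r is drawn at 1 + k1 r^2 times it, then the intrinsics apply), "R" (3x3) and "t" (3): a world point X has camera coordinates R X + t. Camera axes: x right, y down, z forward; pixel columns grow to the right and rows downward; lengths in mm; the calibration is good to about 2 mm. A picture is of the moment at which its call begins. camera_model takes no time and is no camera call.
- env.job_done(): hands the job in; it is judged then, once.
Trained networks look in the newest picture that a camera, given by its name, has taken for a name from the list of things; names that differ only in an ending like _2 or _b are one class to them, and where a whole thing is asked for, a point or a joint stands for the part that bears it (a point fixed in the world has none). Each returns a list of dicts, best first, with "p" (0 to 1); they miss things now and then, are a little off and sometimes report something else, mostly with a low value. They report only what shows in the picture. A call takes as long as a camera call. They do not tell look-alikes from the thing itself.
- models.search_frame(name, camera): "point" ([x, y, z] in mm, in world coordinates, good to about 4 mm: the middle of the surface that is visible of it).
The state is a dict: "time_s": time; "qpos": joint angles; "qvel": joint speeds; "effort": joint torques, N m; "ee_pos": TCP position; "ee_rot": TCP orientation; "force": force on the tool from outside, world axes, zero at the start; "torque": the same for the moment, N m; "gripper_width": finger opening in mm; "gripper_force": force on a finger pad.
Only numpy, scipy, OpenCV 4.12 (cv2) and the standard library are available. Lean on these libraries where they do the work, as an engineer would, in place of code of your own. Each camera call takes 0.05 s, during which the arm holds its last target. There are 200 camera calls.

### The job

First turn the carousel by its crank to its home mark. Then take every specimen cartridge off the peg rack, lifting its tab clear of the peg's upturned tip, and stand it down in the carousel bay of its own colour, and stand the reference post in the hub dish; with all aboard, turn the carousel one full turn anticlockwise past the reader, back to the home mark. Finally put the reference post back upright on its rubber stand, leave the cartridges in their bays and the carousel at its mark, and leave the oil bottle, slide box and glass dish alone.

Things in the scene. Friction and masses are not known exactly. Their poses are not given: they have to be found in the camera images.
- cart_red: Cartridge, may be absent: white block 44 x 44 x 34 mm high, on it a red hang tab, an upright frame 8 mm thick (x), 40 wide (y), its top 76 mm above the underside. Window open along x: 24 wide, 34 to 66 mm above the underside. Origin: centre of the underside. 0.12 kg. Starts hung by the tab on a peg, underside 20 mm over the table, x along the peg; can be gripped from above across y.
- bay_red (a point): Centre of the floor of the red bay on the turning disc: a square pocket 56 x 56 mm inside, red walls 4 mm thick and 8 mm high, one pair of walls square to the radius. Floor 18 mm above the table. It lies 95 mm from the hub, at 36 degrees (anticlockwise from above) from the direction of the disc's own x; its axes are those of the disc.
- cart_blue: Cartridge, may be absent: white block 44 x 44 x 34 mm high, on it a blue hang tab, an upright frame 8 mm thick (x), 40 wide (y), its top 76 mm above the underside. Window open along x: 24 wide, 34 to 66 mm above the underside. Origin: centre of the underside. 0.12 kg. Starts hung by the tab on a peg, underside 20 mm over the table, x along the peg; can be gripped from above across y.
- bay_blue (a point): Centre of the floor of the blue bay on the turning disc: a square pocket 56 x 56 mm inside, blue walls 4 mm thick and 8 mm high, one pair of walls square to the radius. Floor 18 mm above the table. It lies 95 mm from the hub, at 108 degrees (anticlockwise from above) from the direction of the disc's own x; its axes are those of the disc.
- cart_yellow: Cartridge, may be absent: white block 44 x 44 x 34 mm high, on it a yellow hang tab, an upright frame 8 mm thick (x), 40 wide (y), its top 76 mm above the underside. Window open along x: 24 wide, 34 to 66 mm above the underside. Origin: centre of the underside. 0.12 kg. Starts hung by the tab on a peg, underside 20 mm over the table, x along the peg; can be gripped from above across y.
- bay_yellow (a point): Centre of the floor of the yellow bay on the turning disc: a square pocket 56 x 56 mm inside, yellow walls 4 mm thick and 8 mm high, one pair of walls square to the radius. Floor 18 mm above the table. It lies 95 mm from the hub, at -108 degrees (anticlockwise from above) from the direction of the disc's own x; its axes are those of the disc.
- cart_green: Cartridge, may be absent: white block 44 x 44 x 34 mm high, on it a green hang tab, an upright frame 8 mm thick (x), 40 wide (y), its top 76 mm above the underside. Window open along x: 24 wide, 34 to 66 mm above the underside. Origin: centre of the underside. 0.12 kg. Starts hung by the tab on a peg, underside 20 mm over the table, x along the peg; can be gripped from above across y.
- bay_green (a point): Centre of the floor of the green bay on the turning disc: a square pocket 56 x 56 mm inside, green walls 4 mm thick and 8 mm high, one pair of walls square to the radius. Floor 18 mm above the table. It lies 95 mm from the hub, at -36 degrees (anticlockwise from above) from the direction of the disc's own x; its axes are those of the disc.
- peg0 (a point): Peg 0 of the rack (0 to 3 towards the rack's +y, 85 mm apart): the point on the peg's axis where it turns up. The steel peg, 6 mm thick, runs level from the rail to here, 75 mm along the rack's -x, 83 mm above the table; here its tip turns up 15 mm above the axis (12 mm above the peg's top). Axes are those of the rack.
- peg1 (a point): Peg 1 of the rack (0 to 3 towards the rack's +y, 85 mm apart): the point on the peg's axis where it turns up. The steel peg, 6 mm thick, runs level from the rail to here, 75 mm along the rack's -x, 83 mm above the table; here its tip turns up 15 mm above the axis (12 mm above the peg's top). Axes are those of the rack.
- peg2 (a point): Peg 2 of the rack (0 to 3 towards the rack's +y, 85 mm apart): the point on the peg's axis where it turns up. The steel peg, 6 mm thick, runs level from the rail to here, 75 mm along the rack's -x, 83 mm above the table; here its tip turns up 15 mm above the axis (12 mm above the peg's top). Axes are those of the rack.
- peg3 (a point): Peg 3 of the rack (0 to 3 towards the rack's +y, 85 mm apart): the point on the peg's axis where it turns up. The steel peg, 6 mm thick, runs level from the rail to here, 75 mm along the rack's -x, 83 mm above the table; here its tip turns up 15 mm above the axis (12 mm above the peg's top). Axes are those of the rack.
- rack: White peg rack, fixed: open frame 330 mm wide (y), 12 mm thick, 100 mm high: a rail on two end posts, on a foot plate behind it (55 mm deep). Four pegs, evenly set about its middle, stand out of the rail's front face towards its own -x. Origin: on the table below the middle of that face. Cartridges hang about 40 mm in front of it (35 mm short of the upturned tip).
- disc (a joint): Angle of the aluminium carousel disc (rad), positive anticlockwise from above. 0: home, the red line outside the crank points at the white pointer on the base; 6.283: the same after one full anticlockwise turn. Stops at -1.4 and 6.78. Starts at -1.2 to -0.4. Needs about 1 N at the crank and stays where it is left.
- hub (a point): Centre of the disc, on its top surface 18 mm above the table and on its vertical axis of turning; here is the black ring-shaped hub dish, 70 mm inside, rim 6 mm high. Disc 264 mm across. Axes turn with the disc; its own -x points to the crank.
- crank (a point): The crank: upright black round handle 22 mm across on a thin stem, fixed to the disc 95 mm from the hub. This point is on its axis, 95 mm above the table; the handle reaches from 54 to 110 mm above the table. It does not spin by itself: it may slip round in the fingers.
- carousel: Fixed base of the carousel, black; origin on the table below the axis. Its white pointer with a red stripe lies at its -x side, 127 to 177 mm from the axis, 16 mm high; a white reader box 50 x 60 x 45 mm high stands at its +x side, 153 to 203 mm from the axis.
- ref: Reference post: heavy brass foot 54 mm across and 22 mm high, with a steel stem 20 mm across up to 75 mm above its underside. Origin: centre of its underside; z up. 0.2 kg. Starts on its stand.
- stand: Round black rubber stand of the reference post, fixed, 12 mm high, flat top 76 mm across. Origin: on the table below its centre.
- oil: Bystander: amber immersion-oil bottle, 32 mm across, 65 mm high; origin at the centre of its underside.
- slidebox: Bystander: blue slide box 60 x 90 x 34 mm high; origin at the centre of its underside.
- dish: Bystander: glass dish 84 mm across, 16 mm high; origin at the centre of its underside.
Mind the look-alikes: they are no part of the job. There is more than one size of the ref; the job needs the largest.

How it is judged:
By the outcome, as a careful person would: the job done as asked, in the order asked, and still so for the second after the job is handed in, with the robot touching nothing.
Of cart_red, cart_blue, cart_yellow, cart_green only 2 to 4 are there at a start; the rules pass over those that are not, and their reading is None.
At some moment in a run one of ref may be knocked a few centimetres aside while the robot is not near it.
Once in a run the grip may slacken for a moment while it holds something.
It also fails if it takes over 210 s, if anything falls off the work surface, if the arm or the gripper's body presses on something with over 40 N, if the wrist force passes 120 N, or if a joint passes its speed limit or range.

## Working session

There is one attempt and no reset: what is moved stays moved. The work goes in short steps, Python scripts to look and compute and a shell command to move; the robot and the scene stay as the last step left them, time stands still between calls to the robot, and variables do not carry over. Pictures are saved under pics/ and viewed, at most 14 in all, crops included, and the job is handed in when it is done.

```bash
ls; mkdir -p pics; python3 - <<'E'
from workcell import env, grab_frame, camera_model, models
import cv2
for c in("scene","top"):
    cv2.imwrite(f"pics/{c}0.png",cv2.resize(grab_frame(c),None,fx=1.5,fy=1.5))
    m=camera_model(c);print(c,m)
    for n in["cart_red","cart_blue","cart_yellow","cart_green","rack","crank","carousel","hub","ref","stand","oil","slidebox","dish","bay_red"]:
        print(n,[([round(v) for v in d["point"]],round(d["p"],2)) for d in models.search_frame(n,c)])
s=env.state();print(s)
E
```

```text
pics
scene {'K': array([[420.11144372,   0.        , 260.01679804],
       [  0.        , 420.11144372, 186.81223869],
       [  0.        ,   0.        ,   1.        ]]), 'k1': -0.147356762704716, 'R': array([[ 0.83786191,  0.54584455,  0.00641492],
       [ 0.35020974, -0.52847729, -0.77334655],
       [-0.41873686,  0.65020419, -0.63395107]]), 't': array([-507.85828598, -197.43970911, 1451.14969555])}
cart_red [([551, 122, 59], 0.6), ([792, 19, 39], 0.42)]
cart_blue [([567, 290, 60], 0.42)]
cart_yellow []
cart_green [([687, -438, 11], 0.64), ([612, 143, 6], 0.51), ([553, -175, 17], 0.24)]
rack []
crank [([548, -168, 15], 0.59)]
carousel [([566, -180, 18], 0.97)]
hub [([555, -173, 17], 0.58), ([566, -177, 18], 0.55)]
ref [([550, -396, 37], 0.94), ([534, -497, 16], 0.88), ([465, -471, 20], 0.62), ([774, 184, 32], 0.43)]
stand [([559, -412, 13], 0.55)]
oil [([555, -169, 19], 0.66), ([776, 185, 30], 0.66), ([794, 20, 36], 0.65)]
slidebox [([772, 186, 30], 0.74)]
dish [([690, -439, 13], 0.58)]
bay_red [([552, -171, 18], 0.81)]
top {'K': array([[370.99608257,   0.        , 248.79205906]
[... 927 characters left out ...]
, ([620, 169, 8], 0.17)]
{'time_s': 1.5, 'qpos': array([ 7.20219335e+01,  1.83105482e+01,  8.96391608e+01,  1.66282037e-03,
        7.20453094e+01, -1.14548703e+00]), 'qvel': array([-0.00561981, -0.01066698, -0.09172382, -0.10349606, -0.03106823,
        0.09211891]), 'effort': array([ 7.36368311e-04, -4.12347400e+01, -2.32224959e+01,  7.26934453e-02,
        3.77019821e-02, -4.51534660e-06]), 'ee_pos': array([166.49435833, 550.37487559, 202.98839793]), 'ee_rot': array([ 1.79994988e+02, -1.48198066e-03,  1.63166908e+02]), 'force': array([-0.19732596,  0.24342297,  0.74994769]), 'torque': array([-0.01298863, -0.01490773,  0.01894736]), 'gripper_force': 0.0, 'gripper_width': 91.02903684649117}
```

View pics/scene0.png

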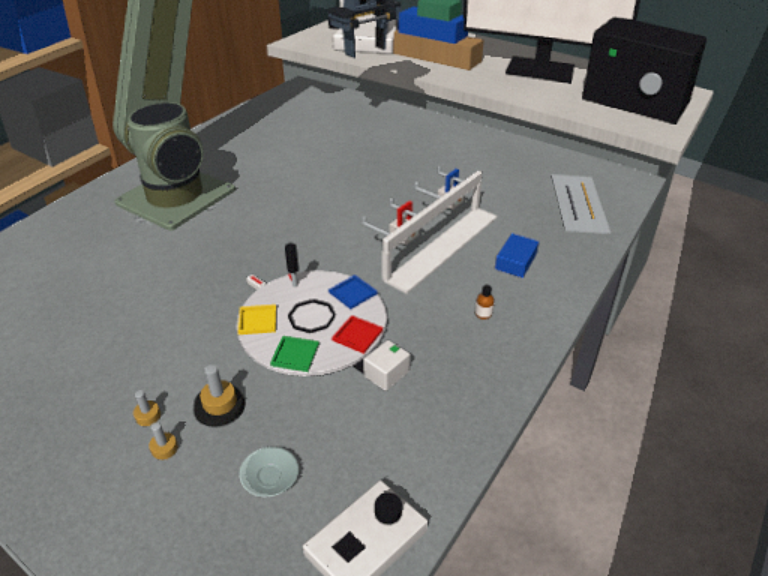

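View pics/top0.png

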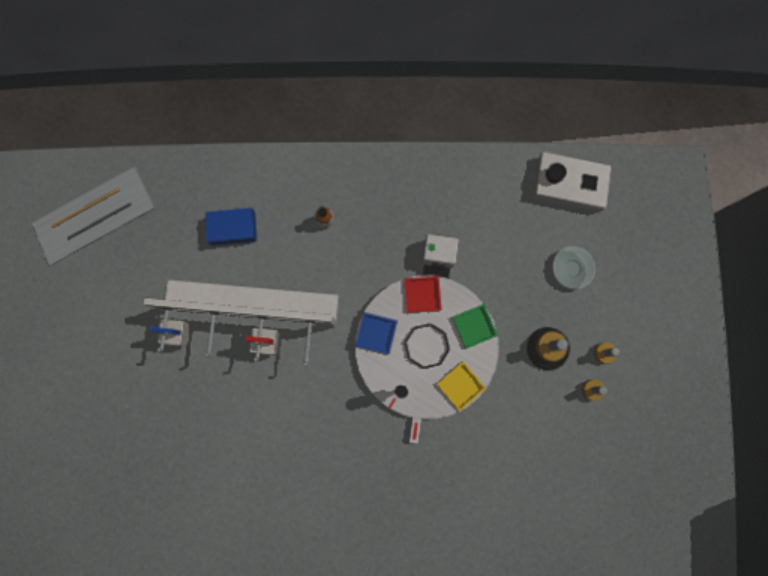

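The top view (768 wide) shows the red cartridge at (262,340) and the blue one at (165,330) on the rack; yellow and green are absent. Candidates for ref:
- on the stand, the largest, at (549,347)
- two smaller look-alikes at (605,352) and (593,390)

I choose the one on the stand. The carousel hub is at (426,346), the crank at (401,391) and the pointer at (415,430).

```bash
cat > h.py <<'E'
from workcell import env, grab_frame, camera_model, models
import numpy as np, cv2
from scipy.optimize import least_squares
CM={c:camera_model(c) for c in("scene","top")}
def proj(c,X):
    m=CM[c];Y=np.atleast_2d(X)@m["R"].T+m["t"];s=Y[:,:2]/Y[:,2:]
    s=s*(1+m["k1"]*(s**2).sum(1,keepdims=True))
    return s@m["K"][:2,:2].T+m["K"][:2,2]
def tri(**px):  # pixel per camera -> 3D
    f=lambda X:np.concatenate([(proj(c,X)[0]-p) for c,p in px.items()])
    r=least_squares(f,[550,0,40]);return r.x.round(1),np.abs(r.fun).max().round(2)
def onz(c,p,z):
    return least_squares(lambda v:proj(c,[v[0],v[1],z])[0]-p,[550,0]).x.round(1)
H={"red":((0,8),(172,180)),"blue":((105,125),),"yellow":((20,35),),"green":((50,80),)}
def blobs(img,col,smin=110,vmin=50,amin=6):
    h=cv2.cvtColor(img,cv2.COLOR_BGR2HSV);M=np.zeros(h.shape[:2],np.uint8)
    for a,b in H[col]:M|=cv2.inRange(h,(a,smin,vmin),(b,255,255))
    n,l,s,c=cv2.connectedComponentsWithStats(M)
    return sorted([(int(s[i,4]),c[i].round(1).tolist(),s[i,:4].tolist()) for i in range(1,n) if s[i,4]>=amin],reverse=True)
E
python3 - <<'E'
from h import *
for c in CM:
    im=grab_frame(c);cv2.imwrite(f"pics/{c}_raw.png",im)
    for k in H: print(c,k,blobs(im,k)[:6])
im=cv2.imread("pics/top_raw.png")
a=cv2.resize(im[175:285,90:290],None,fx=4,fy=4,interpolation=cv2.INTER_CUBIC)[:, :800]
cv2.imwrite("pics/topc.png",a)
b=cv2.resize(im[200:280,230:430],None,fx=4,fy=4,interpolation=cv2.INTER_CUBIC)
cv2.imwrite("pics/topref.png",b)
im=cv2.imread("pics/scene_raw.png")
cv2.imwrite("pics/scenec.png",cv2.resize(im[105:305,80:345],None,fx=3,fy=3,interpolation=cv2.INTER_CUBIC))
E
```

```text
scene red [(494, [237.9, 222.4], [221, 211, 34, 25]), (77, [268.6, 140.6], [265, 134, 10, 17]), (14, [170.7, 186.4], [168, 184, 7, 5]), (9, [272.2, 144.4], [271, 143, 4, 4])]
scene blue [(1411, [20.9, 15.8], [0, 0, 47, 36]), (677, [287.0, 17.4], [265, 4, 47, 25]), (556, [344.0, 169.8], [330, 156, 29, 29]), (400, [235.1, 194.2], [219, 183, 33, 23]), (123, [7.6, 145.5], [0, 140, 19, 14]), (61, [300.1, 118.7], [297, 112, 9, 16])]
scene yellow [(468, [171.1, 212.7], [158, 203, 26, 20]), (37, [146.5, 270.2], [141, 265, 11, 12]), (32, [153.2, 267.5], [149, 261, 9, 14]), (32, [136.8, 265.2], [134, 259, 9, 13]), (28, [113.5, 300.2], [110, 295, 8, 11]), (14, [239.8, 9.7], [235, 8, 12, 5])]
scene green [(523, [196.1, 235.4], [181, 224, 32, 24]), (332, [292.7, 5.5], [279, 0, 29, 14]), (25, [408.0, 34.8], [406, 32, 5, 6]), (15, [262.6, 232.3], [260, 231, 6, 4])]
top red [(533, [281.5, 195.6], [270, 184, 24, 24]), (61, [172.3, 226.1], [164, 224, 18, 5]), (22, [276.3, 287.4], [275, 282, 3, 11]), (11, [261.0, 268.4], [259, 266, 5, 6])]
top blue [(696, [153.1, 150.1], [137, 139, 34, 23]), (529, [250.5, 221.9], [237, 209, 28, 27]), (58, [108.8, 219.9], [100, 218, 20, 5])]
top yellow [(568, [307.1, 257.0], [291, 241, 33, 33]), (14, [370.0, 237.0], [368, 234, 5, 6]), (10, [404.7, 230.3], [402, 229, 7, 4]), (8, [390.4, 259.1], [389, 257, 4, 5]), (8, [374.1, 223.8], [373, 222, 4, 4]), (6, [364.3, 224.7], [363, 224, 4, 3])]
top green [(498, [316.1, 217.0], [302, 203, 29, 29]), (10, [287.2, 164.5], [286, 163, 3, 4])]
```

View pics/topc.png

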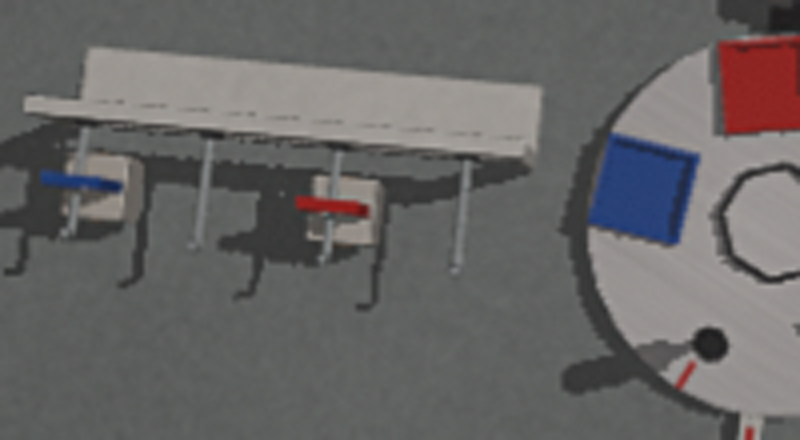

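View pics/scenec.png

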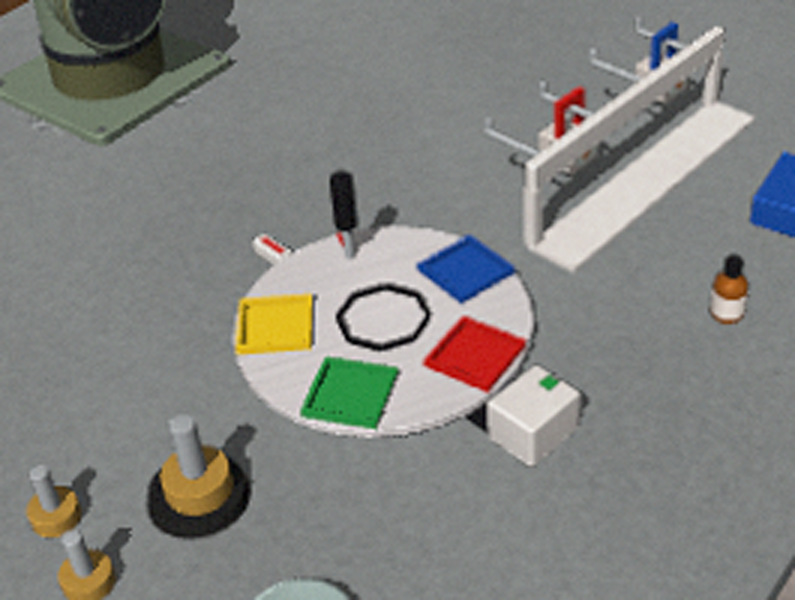

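View pics/topref.png

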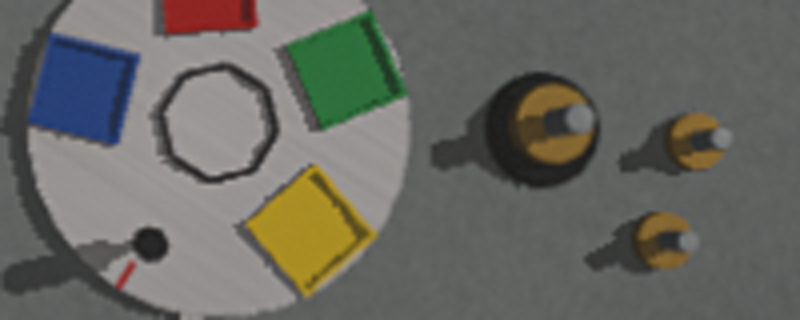

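Crops confirm it: the large brass post stands on the black stand (crop top at 578,118), and both look-alikes stand on the bare table with smaller feet. The red cartridge hangs on peg 1 and blue on peg 3, with peg tips visible. The crank and red line are short of the pointer.

```bash
cat > m1.py <<'E'
from h import *
T=lambda x,y:(x/4+90-.375,y/4+175-.375); S=lambda x,y:(x/3+80-.33,y/3+105-.33); R=lambda x,y:(x/4+230-.375,y/4+200-.375)
print("tips")
for t,s in [((456,268),(488,123)),((325,260),(543,88)),((195,245),(594,52)),((68,234),(640,22))]:
    print(tri(top=T(*t),scene=S(*s)), onz("top",T(*t),98),onz("scene",S(*s),98))
print("crank",tri(top=T(710,343),scene=S(342,173)))
print("ref",tri(top=R(579,117),scene=S(183,422)), onz("top",R(579,117),87))
print("stand",tri(top=R(542,130),scene=S(199,486)), onz("top",R(542,130),12))
print("redtab",tri(top=(172.3,226.1),scene=(268.6,140.6))); print("bluetab",tri(top=(108.8,219.9),scene=(300.1,118.7)))
B={"red":(36,(281.5,195.6),(237.9,222.4)),"blue":(108,(250.5,221.9),(235.1,194.2)),"yellow":(-108,(307.1,257),(171.1,212.7)),"green":(-36,(316.1,217),(196.1,235.4))}
def f(v,cams):
    r=[]
    for a,t,s in B.values():
        A=np.radians(a)+v[2];X=[v[0]+95*np.cos(A),v[1]+95*np.sin(A),19]
        if "top" in cams:r.append(proj("top",X)[0]-t)
        if "scene" in cams:r.append(proj("scene",X)[0]-s)
    return np.concatenate(r)
for cams in (("top","scene"),("top",),("scene",)):
    r=least_squares(f,[550,-165,-.6],args=(cams,));print(cams,r.x.round(3),np.degrees(r.x[2]).round(2),np.abs(r.fun).max())
p=onz("top",(276.3,287.4),16);print("pointer",p, onz("scene",(170.7,186.4),16)); 
E
python3 m1.py
```

```text
tips
(array([508.9,  52.7,  92.9]), np.float64(0.35)) [508.1  51.5] [514.   47.2]
(array([514.5, 138.2,  89.3]), np.float64(0.89)) [512.8 135.1] [523.7 128.9]
(array([523.4, 222.3,  92.8]), np.float64(0.93)) [521.7 219.4] [529.6 217.4]
(array([530.1, 307.8,  90.9]), np.float64(1.05)) [528.  303.5] [538. 300.]
crank (array([ 462.6, -107.3,  111.9]), np.float64(0.38))
ref (array([ 540.4, -386.9,   85.7]), np.float64(0.26)) [ 539.8 -387. ]
stand (array([ 536.3, -385.5,    8.3]), np.float64(0.39)) [ 535.3 -385.3]
redtab (array([548.1, 136.2,  79.5]), np.float64(0.13))
bluetab (array([563.2, 306.9,  78.2]), np.float64(0.32))
('top', 'scene') [ 542.098 -158.745   -0.56 ] -32.11 0.6154687675575872
('top',) [ 541.661 -159.306   -0.558] -31.98 0.3025560949999999
('scene',) [ 542.44  -158.145   -0.564] -32.29 0.3200312365044624
pointer [ 387.2 -136.1] [ 390.8 -135.9]
```

```bash
python3 -m crank '-1 0 0 0 0 0 -8.4;-1 0 0 0 0 0 -8.4;-1 -21 -47 0 0 0 0;-1 -21 -47 0 0 0 0;-1 -21 -47 0 0 0 0;-1 -21 -47 0 0 0 0;-1 -21 -47 0 0 0 0;-1 -21 -47 0 0 0 0;-1 -21 -47 0 0 0 0;-1 -21 -47 0 0 0 0' 10 && python3 -m crank '-1 -21 -47 0 0 0 0;-1 -21 -47 0 0 0 0;-1 -21 -47 0 0 0 0;-1 -21 -47 0 0 0 0;-1 -21 -47 0 0 0 0;-1 -21 -47 0 0 0 0;-1 0 0 0 0 0 0'
```

```text
time_s: 2.85
ee_pos: [334.8, 172.8, 203.3]
ee_rot: [180.0, 0.1, 180.0]
force: [1.0, 0.3, 0.3]
gripper_width: 91.1
gripper_force: 0.0
time_s: 3.72
ee_pos: [461.3, -110.4, 202.7]
ee_rot: [-180.0, 0.0, 179.7]
force: [-0.4, 0.9, 0.9]
gripper_width: 91.2
gripper_force: 0.0
```

```bash
python3 -m crank '-1 0 2 30 0 0 0;-1 0 0 40 0 0 0;-1 0 0 30 0 0 0;-1 0 0 16 0 0 0;1 0 0 0 0 0 0;1 0 0 0 0 0 0;1 0 0 0 0 0 0;1 0 0 0 0 0 0;1 0 0 0 0 0 0;1 0 0 0 0 0 0' 8
```

```text
time_s: 4.97
ee_pos: [460.2, -105.8, 87.0]
ee_rot: [180.0, 0.0, 180.0]
force: [0.0, -0.2, 0.2]
gripper_width: 33.9
gripper_force: 0.0
```

```bash
python3 -m crank '1 0 0 0 0 0 0;1 0 0 0 0 0 0;1 0 0 0 0 0 0' 8
```

```text
time_s: 5.35
ee_pos: [461.1, -106.2, 87.1]
ee_rot: [-180.0, 0.1, 180.0]
force: [2.6, -2.8, -0.0]
gripper_width: 21.0
gripper_force: 8.0
```

```bash
python3 -m crank '1 3 -6.5 0 0 0 0;1 3 -6 0 0 0 0;1 2 -6.5 0 0 0 0;1 2 -6.5 0 0 0 0;1 1.5 -6.5 0 0 0 0;1 1 -6.5 0 0 0 0;1 0 0 0 0 0 0;1 0 0 0 0 0 0' && cat > disc.py <<'E'
from h import *
import sys
P0=dict(top=(276.3,287.4),scene=(170.7,186.4))
def disc(use=("red","blue","green","yellow")):
    B={}
    for c in CM:
        im=grab_frame(c); cv2.imwrite(f"pics/{c}_raw.png",im)
        for k,a in zip(("red","blue","green","yellow"),(36,108,-36,-108)):
            if k in use:
                bl=[b for b in blobs(im,k) if 380<b[0]<660]
                for b in bl:
                    p=onz(c,b[1],19)
                    if abs(np.hypot(*(p-[542,-159]))-95)<12: B[c,k]=(a,b[1])
    def f(v):
        r=[]
        for (c,k),(a,t) in B.items():
            A=np.radians(a)+v[2];r.append(proj(c,[v[0]+95*np.cos(A),v[1]+95*np.sin(A),19])[0]-t)
        return np.concatenate(r)
    k,(a,t)=next(iter(B.items()));p=onz(k[0],t,19)
    r=least_squares(f,[542,-159,np.arctan2(p[1]+159,p[0]-542)-np.radians(a)])
    print(len(B),"hub",r.x[:2].round(1),"yaw",np.degrees(r.x[2]).round(2),"maxres",np.abs(r.fun).max().round(2))
if __name__=="__main__":disc()
E
python3 disc.py
```

```text
time_s: 6.35
ee_pos: [448.1, -145.0, 86.8]
ee_rot: [-179.9, 0.0, 180.0]
force: [-1.0, -1.2, -1.0]
gripper_width: 21.4
gripper_force: 8.0
7 hub [ 543.  -159.3] yaw -8.68 maxres 1.83
```

```bash
python3 -m crank '-1 0 0 0 0 0 0;-1 0 0 0 0 0 0;-1 0 0 0 0 0 0;-1 0 0 0 0 0 0;-1 0 0 -40 0 0 0;-1 0 0 -50 0 0 0;-1 -20 50 -20 0 0 0;-1 -20 50 0 0 0 0;-1 -20 50 0 0 0 0;-1 -20 50 0 0 0 0' && python3 disc.py && python3 - <<'E'
from h import *
for c in CM:
    im=cv2.imread(f"pics/{c}_raw.png")
    print(c,[ (b[0],b[1],b[2],onz(c,b[1],17)) for b in blobs(im,"red",80,50,3)])
im=cv2.imread("pics/top_raw.png")
cv2.imwrite("pics/home.png",cv2.resize(im[225:305,235:335],None,fx=7,fy=7,interpolation=cv2.INTER_CUBIC))
E
```

```text
time_s: 7.7
ee_pos: [528.3, 57.3, 197.2]
ee_rot: [-180.0, 0.0, 180.0]
force: [0.6, 0.7, 0.0]
gripper_width: 91.0
gripper_force: 0.0
7 hub [ 542.  -158.8] yaw -9.36 maxres 0.41
scene [(475, [242.9, 212.9], [229, 203, 28, 21], array([ 626.1, -113.4])), (96, [268.5, 140.5], [264, 133, 12, 18], array([497.1, 218.1])), (18, [170.3, 186.0], [167, 184, 8, 5], array([ 389.5, -136. ])), (11, [271.9, 144.4], [270, 143, 5, 4], array([518.5, 204.7])), (10, [178.8, 190.8], [177, 189, 5, 4], array([ 424.2, -138.6]))]
top [(549, [268.6, 199.3], [254, 185, 30, 30], array([ 627.2, -116.9])), (27, [276.3, 286.9], [275, 282, 4, 11], array([ 388.6, -136.1])), (14, [277.4, 274.5], [276, 271, 3, 8], array([ 421.7, -139.3]))]
```

View pics/home.png

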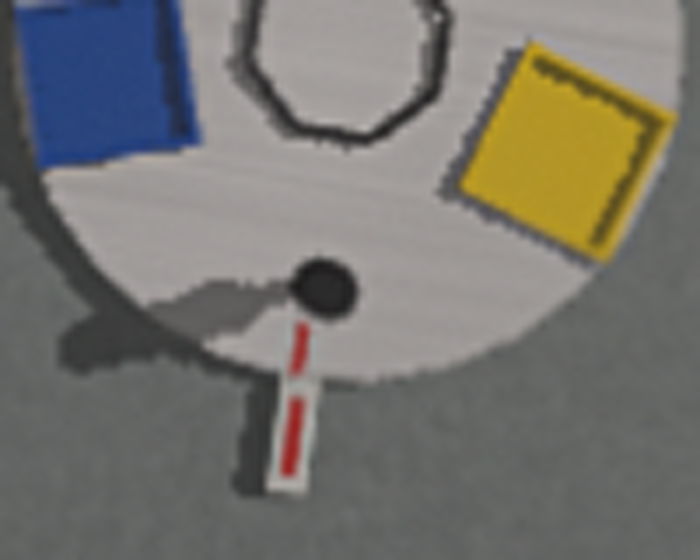

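Pointer stripe at about (293,435) in the crop and the disc line at (300,350) are aligned to about 1°. The carousel is home. Next is the red cartridge.

```bash
python3 -m crank '-1 0 0 0 0 0 4.75;-1 -7 40 0 0 0 0;-1 -7 40 0 0 0 0;-1 0 0 40 0 0 0;-1 0 0 50 0 0 0;-1 0 0 40 0 0 0;-1 0 0 15 0 0 0;-1 0 0 7 0 0 0;-1 0 0 0 0 0 0'
```

```text
time_s: 8.93
ee_pos: [549.1, 134.2, 45.8]
ee_rot: [180.0, 0.1, 175.2]
force: [-0.2, -0.4, 0.0]
gripper_width: 91.4
gripper_force: 0.0
```

```bash
python3 -m crank '1 0 0 0 0 0 0;1 0 0 0 0 0 0;1 0 0 0 0 0 0;1 0 0 0 0 0 0;1 0 0 0 0 0 0;1 0 0 0 0 0 0;1 0 0 0 0 0 0;1 0 0 0 0 0 0' 30; python3 - <<'E'
from h import *
im=grab_frame("scene");cv2.imwrite("pics/g1.png",cv2.resize(im[90:190,210:340],None,fx=5,fy=5,interpolation=cv2.INTER_CUBIC))
E
```

```text
time_s: 9.93
ee_pos: [548.3, 134.2, 44.9]
ee_rot: [180.0, -0.0, 175.2]
force: [-0.9, -0.1, -0.4]
gripper_width: 39.6
gripper_force: 30.0
```

View pics/g1.png

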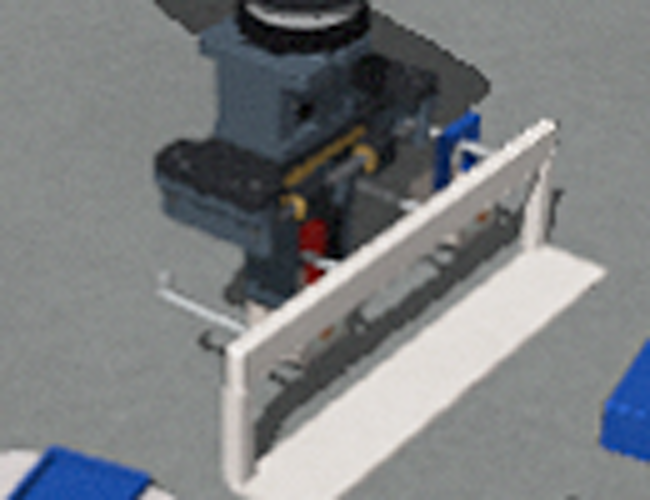

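```bash
python3 -m crank '1 0 0 -6 0 0 0;1 0 0 -7 0 0 0;1 0 0 -6 0 0 0;1 0 0 0 0 0 0;1 10 0 0 0 0 0;1 14 0 0 0 0 0;1 14 0 0 0 0 0;1 14 0 0 0 0 0;1 14 0 0 0 0 0;1 14 0 0 0 0 0'; python3 - <<'E'
from h import *
im=grab_frame("scene");cv2.imwrite("pics/g2.png",cv2.resize(im[90:190,190:320],None,fx=5,fy=5,interpolation=cv2.INTER_CUBIC))
E
```

```text
time_s: 11.22
ee_pos: [467.6, 141.0, 64.0]
ee_rot: [180.0, 0.0, 175.2]
force: [-0.2, 0.2, -0.6]
gripper_width: 40.0
gripper_force: 30.0
```

View pics/g2.png

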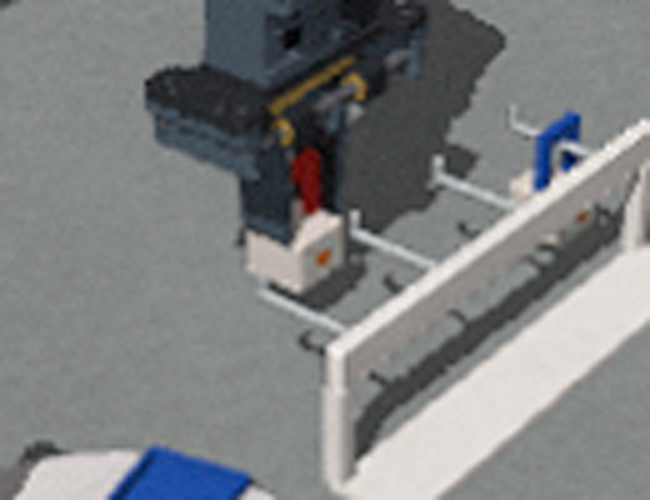

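The red cartridge is clear of peg 1's tip, and its block hangs below the fingers. I'll check how high it sits in the grip.

```bash
python3 - <<'E'
from h import *
for n,p in (("bottom",(298,291)),("top",(300,240))):
    q=(p[0]/5+190-.4,p[1]/5+90-.4)
    for z in (20,30,39,50,60,73): print(n,z,onz("scene",q,z))
for n,X in (("finger",[467.6,120,53]),("c_bot",[489,119,39]),("c_bot2",[489,119,33])): print(n,(proj("scene",X)[0]-[190,90])*5)
t=grab_frame("top");print([ (b,onz("top",b[1],90)) for b in blobs(t,"red",80,40,5)][:3])
E
```

```text
bottom 20 [471.  144.1]
bottom 30 [479.4 132. ]
bottom 39 [487. 121.]
bottom 50 [496.2 107.6]
bottom 60 [504.6  95.4]
bottom 73 [515.6  79.5]
top 20 [438.3 194.4]
top 30 [447.2 181.6]
top 39 [455.1 170. ]
top 50 [464.9 155.9]
top 60 [473.7 143. ]
top 73 [485.2 126.3]
finger [269.05603127 261.32093889]
c_bot [296.89386343 291.51224167]
c_bot2 [296.98177061 299.52674952]
[((550, [268.6, 199.4], [254, 185, 30, 30]), array([ 616.8, -113.6])), ((27, [276.3, 286.9], [275, 282, 4, 11]), array([ 395.5, -131.4])), ((14, [277.4, 274.5], [276, 271, 3, 8]), array([ 426.2, -134.4]))]
```

```bash
python3 -m crank '1 0 0 -30 0 0 0;1 0 0 -30 0 0 -10.5;1 0 0 -26 0 0 -10.4;1 0 0 0 0 0 -10.5;1 -4 -40 0 0 0 0;1 -4 -48 0 0 0 0;1 -4 -50 0 0 0 0;1 -5 -50 0 0 0 0;1 -5 -50 0 0 0 0;1 -4 -40 0 0 0 0'; python3 -m crank '1 -1 -23 0 0 0 0;1 0 0 0 0 0 0'
```

```text
time_s: 12.58
ee_pos: [617.7, -98.0, 149.7]
ee_rot: [-180.0, 0.0, -153.4]
force: [0.6, -0.3, -0.8]
gripper_width: 39.8
gripper_force: 30.0
time_s: 12.82
ee_pos: [627.9, -117.0, 149.4]
ee_rot: [180.0, -0.0, -153.5]
force: [0.1, 0.7, -1.5]
gripper_width: 39.7
gripper_force: 30.0
```

```bash
python3 -m crank '1 0 0 30 0 0 0;1 0 0 35 0 0 0;1 0 0 20 0 0 0;1 0 0 10 0 0 0;1 0 0 5 0 0 0;1 0 0 4 0 0 0;1 0 0 1.5 0 0 0;1 0 0 0 0 0 0'
```

```text
time_s: 13.82
ee_pos: [627.8, -116.2, 44.8]
ee_rot: [-180.0, 0.0, -153.4]
force: [-0.1, 0.0, -1.3]
gripper_width: 39.7
gripper_force: 30.0
```

```bash
python3 -m crank '1 0 0 1.2 0 0 0;-0.4 0 0 0 0 0 0;-0.4 0 0 0 0 0 0;-0.4 0 0 0 0 0 0;-0.4 0 0 -30 0 0 0;-0.4 0 0 -40 0 0 0;-0.6 0 40 -35 0 0 0;-1 0 50 0 0 0 10.5;-1 0 50 0 0 0 10.5;-1 0 50 0 0 0 10.5'; python3 - <<'E'
from h import *
for c in CM: cv2.imwrite(f"pics/{c}_raw.png",grab_frame(c))
im=cv2.imread("pics/top_raw.png")[175:285,230:350]; i2=cv2.imread("pics/scene_raw.png")[150:260,150:280]
f=lambda i:cv2.resize(i,(390,330),interpolation=cv2.INTER_CUBIC)
cv2.imwrite("pics/p1.png",np.hstack([f(im),f(i2)]))
E
```

```text
time_s: 15.08
ee_pos: [567.6, 63.3, 148.7]
ee_rot: [180.0, 0.0, 174.7]
force: [0.5, -0.2, 0.1]
gripper_width: 91.3
gripper_force: 0.0
```

View pics/p1.png

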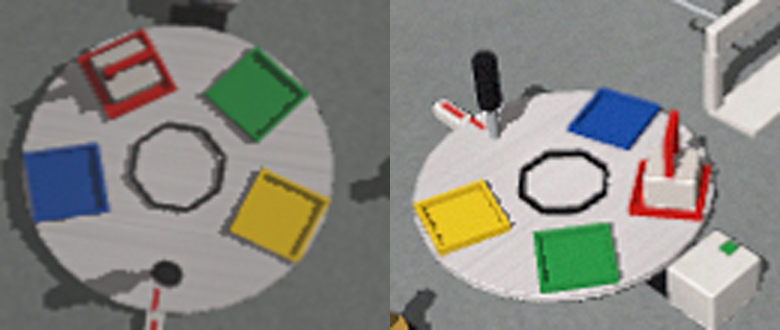

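Red stands in its bay (crop 125,75 in the top view, 670,180 in the scene view). Next is blue.

```bash
python3 -m crank '-1 4.5 48 0 0 0 0;-1 4.5 48 0 0 0 0;-1 4.5 48 0 0 0 0;-1 5 48 0 0 0 0;-1 5 49 0 0 0 0;-1 0 0 40 0 0 0;-1 0 0 40 0 0 0;-1 0 0 17 0 0 0;-1 0 0 7 0 0 0;-1 0 0 0 0 0 0'; python3 -m crank '1 0 0 0 0 0 0;1 0 0 0 0 0 0;1 0 0 0 0 0 0;1 0 0 0 0 0 0;1 0 0 0 0 0 0;1 0 0 0 0 0 0;1 0 0 0 0 0 0;1 0 0 0 0 0 0' 30
```

```text
time_s: 16.42
ee_pos: [566.4, 304.2, 45.0]
ee_rot: [180.0, 0.1, 175.1]
force: [-0.1, 0.1, -0.1]
gripper_width: 91.2
gripper_force: 0.0
time_s: 17.42
ee_pos: [565.6, 304.3, 44.2]
ee_rot: [180.0, -0.0, 175.1]
force: [-0.2, -0.3, -0.2]
gripper_width: 39.9
gripper_force: 30.0
```

```bash
python3 -m crank '1 0 0 -6 0 0 0;1 0 0 -7 0 0 0;1 0 0 -6 0 0 0;1 0 0 0 0 0 0;1 10 0 0 0 0 0;1 14 0 0 0 0 0;1 14 0 0 0 0 0;1 14 0 0 0 0 0;1 16 0 0 0 0 0;1 16 0 0 0 0 0'; python3 -m crank '1 0 0 -30 0 0 0;1 0 0 -30 0 0 0;1 0 0 -26 0 0 0;1 0 0 0 0 0 0'; python3 - <<'E'
from h import *
im=grab_frame("scene")
print([(b[0],b[1],[onz("scene",b[1],z) for z in (181,)]) for b in blobs(im,"blue",80,40,15) if b[1][1]<150 and 200<b[1][0]<330])
cv2.imwrite("pics/g3.png",cv2.resize(im[60:170,190:330],None,fx=4,fy=4,interpolation=cv2.INTER_CUBIC))
E
```

```text
time_s: 18.68
ee_pos: [480.7, 311.6, 63.3]
ee_rot: [180.0, 0.0, 175.1]
force: [0.6, -0.0, -0.7]
gripper_width: 39.8
gripper_force: 30.0
time_s: 19.18
ee_pos: [482.6, 312.3, 151.2]
ee_rot: [179.8, 0.2, 175.1]
force: [0.4, -0.2, -1.2]
gripper_width: 40.0
gripper_force: 30.0
[(223, [302.8, 19.8], [array([222.3, 942.7])]), (119, [268.6, 13.7], [array([ 45.6, 932.3])]), (58, [284.1, 80.5], [array([480.5, 334.2])])]
```

View pics/g3.png

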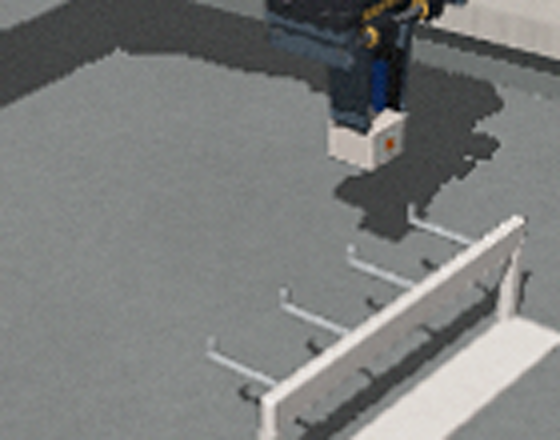

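```bash
python3 -m crank '1 0 0 0 0 0 -6.7;1 0 0 0 0 0 -6.8;1 1 -40 0 0 0 0;1 1 -50 0 0 0 0;1 1 -50 0 0 0 0;1 1 -50 0 0 0 0;1 2 -50 0 0 0 0;1 2 -50 0 0 0 0;1 1.5 -50 0 0 0 0;1 1 -40 0 0 0 0'; python3 -m crank '1 0 0 0 0 0 0;1 0 0 0 0 0 0'
```

```text
time_s: 20.48
ee_pos: [527.3, -67.5, 147.4]
ee_rot: [179.9, -0.2, -171.4]
force: [0.1, 0.2, -1.8]
gripper_width: 39.8
gripper_force: 30.0
time_s: 20.72
ee_pos: [527.5, -65.3, 147.9]
ee_rot: [179.9, -0.1, -171.4]
force: [-0.4, 0.3, -0.3]
gripper_width: 39.9
gripper_force: 30.0
```

```bash
python3 -m crank '1 0 0 30 0 0 0;1 0 0 35 0 0 0;1 0 0 20 0 0 0;1 0 0 10 0 0 0;1 0 0 4 0 0 0;1 0 0 3 0 0 0;1 0 0 1.5 0 0 0;1 0 0 0 0 0 0'
```

```text
time_s: 21.72
ee_pos: [528.7, -65.9, 46.1]
ee_rot: [-180.0, 0.0, -171.4]
force: [0.1, -0.2, -1.1]
gripper_width: 39.7
gripper_force: 30.0
```

```bash
python3 -m crank '1 0 0 2 0 0 0;1 0 0 1 0 0 0;-0.4 0 0 0 0 0 0;-0.4 0 0 0 0 0 0;-0.4 0 0 0 0 0 0;-0.4 0 0 -30 0 0 0;-0.4 0 0 -40 0 0 0;-0.6 0 0 -35 0 0 0;-1 15 50 0 0 0 0;-1 15 50 0 0 0 0'; python3 - <<'E'
from h import *
for c in CM: cv2.imwrite(f"pics/{c}_raw.png",grab_frame(c))
im=cv2.imread("pics/top_raw.png")[175:285,230:420]; i2=cv2.imread("pics/scene_raw.png")[150:290,80:280]
f=lambda i:cv2.resize(i,(400,int(i.shape[0]*400/i.shape[1])),interpolation=cv2.INTER_CUBIC)
a,b=f(im),f(i2);a=cv2.copyMakeBorder(a,0,b.shape[0]-a.shape[0],0,0,cv2.BORDER_CONSTANT)
cv2.imwrite("pics/p2.png",np.hstack([a,b]));print(a.shape)
E
```

```text
time_s: 22.98
ee_pos: [483.7, 29.3, 148.3]
ee_rot: [180.0, 0.1, -171.5]
force: [1.3, 0.7, -0.9]
gripper_width: 89.6
gripper_force: 0.0
(280, 400, 3)
```

View pics/p2.png

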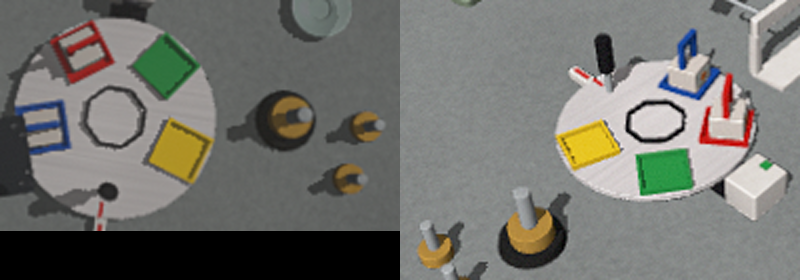

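Blue stands in its bay (crop 45,128). The large ref is still on its stand. I'll check that it hasn't moved since the first picture.

```bash
cat > refchk.py <<'E'
from h import *
for c,box in (("top",(200,280,345,425)),("scene",(225,320,80,170))):
    a=cv2.resize(cv2.imread(f"pics/{c}0.png"),(512,384),interpolation=cv2.INTER_AREA)
    b=grab_frame(c); y0,y1,x0,x1=box
    d=cv2.absdiff(a,b)[y0:y1,x0:x1].max(2);ys,xs=np.where(d>60);print(c,len(ys),xs.mean()+x0 if len(xs) else "",ys.mean()+y0 if len(ys) else "")
for c in CM:print(c,[([round(v) for v in d["point"]],round(d["p"],2)) for d in models.search_frame("ref",c)])
E
python3 refchk.py
```

```text
top 0  
scene 63 166.1904761904762 228.84126984126985
scene [([549, -395, 35], 0.69), ([465, -475, 20], 0.59), ([532, -501, 18], 0.52), ([559, -411, 10], 0.28)]
top [([541, -382, 35], 0.67), ([525, -491, 17], 0.66), ([457, -466, 16], 0.45)]
```

```bash
python3 -m crank '-1 0 0 0 0 0 10.5;-1 0 0 0 0 0 10.5;-1 0 0 0 0 0 10.5;-1 -24 -40 0 0 0 0;-1 -24 -40 0 0 0 0;-1 -24 -40 0 0 0 0;-1 -24 -40 0 0 0 0;-1 -24 -40 0 0 0 0;-1 -24 -40 0 0 0 0;-1 -24 -40 0 0 0 0'; python3 -m crank '-1 -24 -40 0 0 0 0;-1 -22 -40 0 0 0 0;-1 0 0 0 0 0 0'; python3 -c "
from h import *
for c in CM:print(c,[([round(v) for v in d['point']],round(d['p'],2)) for d in models.search_frame('ref',c)])"
```

```text
time_s: 24.52
ee_pos: [529.6, -298.1, 147.4]
ee_rot: [-180.0, 0.0, 157.0]
force: [1.0, -0.6, 1.0]
gripper_width: 91.3
gripper_force: 0.0
time_s: 24.9
ee_pos: [540.3, -391.1, 146.5]
ee_rot: [-180.0, 0.0, 156.8]
force: [0.2, 0.2, 0.1]
gripper_width: 91.0
gripper_force: 0.0
scene [([549, -395, 35], 0.69), ([465, -475, 20], 0.59), ([532, -501, 18], 0.52), ([559, -411, 10], 0.28)]
top [([541, -382, 35], 0.67), ([525, -491, 17], 0.66), ([457, -466, 16], 0.45)]
```

```bash
python3 -m crank '-1 1.5 3.5 20 0 0 0;-1 0 0 40 0 0 0;-1 0 0 20 0 0 0;-1 0 0 10 0 0 0;1 0 0 0 0 0 0;1 0 0 0 0 0 0;1 0 0 0 0 0 0;1 0 0 0 0 0 0;1 0 0 0 0 0 0;1 0 0 0 0 0 0'; python3 -m crank '1 0 0 0 0 0 0;1 0 0 0 0 0 0;1 0 0 0 0 0 0;1 0 0 0 0 0 0' 30
```

```text
time_s: 26.25
ee_pos: [541.0, -382.6, 57.8]
ee_rot: [180.0, 0.0, 157.1]
force: [-0.4, 0.7, 0.3]
gripper_width: 33.8
gripper_force: 0.0
time_s: 26.75
ee_pos: [541.0, -382.5, 57.7]
ee_rot: [180.0, -0.0, 157.1]
force: [-0.8, 0.1, 0.5]
gripper_width: 0.4
gripper_force: 0.0
```

The grasp closed on nothing, so the post may have been knocked. Open, rise and look.

```bash
python3 -m crank '1 0 0 -40 0 0 0;1 0 0 -50 0 0 0;-1 -10 50 -30 0 0 0;-1 -10 50 0 0 0 0;-1 -10 50 0 0 0 0;-1 0 0 0 0 0 0'; python3 - <<'E'
from h import *
for c in CM: cv2.imwrite(f"pics/{c}_raw.png",grab_frame(c))
im=cv2.imread("pics/top_raw.png")[200:280,320:430]; i2=cv2.imread("pics/scene_raw.png")[220:320,80:200]
f=lambda i,k:cv2.resize(i,None,fx=k,fy=k,interpolation=cv2.INTER_CUBIC)
a,b=f(im,3.5),f(i2,3.4);h=max(a.shape[0],b.shape[0])
p=lambda q:cv2.copyMakeBorder(q,0,h-q.shape[0],0,0,cv2.BORDER_CONSTANT)
cv2.imwrite("pics/p3.png",np.hstack([p(a),p(b)]));print(a.shape,b.shape)
for c in CM:print(c,[([round(v) for v in d["point"]],round(d["p"],2)) for d in models.search_frame("ref",c)])
E
```

```text
time_s: 27.5
ee_pos: [628.7, -252.8, 177.6]
ee_rot: [179.9, 0.0, 157.4]
force: [0.2, 0.1, 0.3]
gripper_width: 37.6
gripper_force: 0.0
(280, 385, 3) (340, 408, 3)
scene [([532, -502, 19], 0.79), ([500, -384, 39], 0.61), ([463, -474, 20], 0.57)]
top []
```

View pics/p3.png

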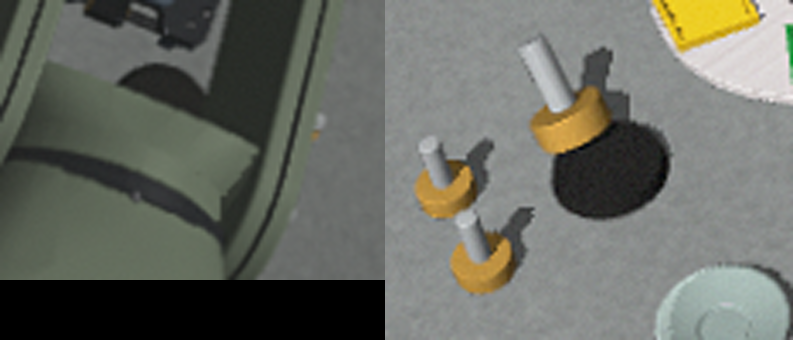

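The post has been knocked off toward the robot and leans with its foot on the stand's edge (scene crop foot (572,118), stem top (533,42)). I'll move the arm aside to get both views.

```bash
python3 -m crank '-1 39 32 0 0 0 0;-1 39 32 0 0 0 0;-1 39 32 0 0 0 0;-1 39 32 0 0 0 0;-1 39 32 0 0 0 0;-1 39 32 0 0 0 0;-1 0 0 0 0 0 0'; python3 - <<'E'
from h import *
for c in CM: cv2.imwrite(f"pics/{c}_raw.png",grab_frame(c))
im=cv2.imread("pics/top_raw.png")[215:265,345:410]; i2=cv2.imread("pics/scene_raw.png")[225:285,110:170]
f=lambda i,k:cv2.resize(i,None,fx=k,fy=k,interpolation=cv2.INTER_CUBIC)
a,b=f(im,6),f(i2,6);h=max(a.shape[0],b.shape[0])
p=lambda q:cv2.copyMakeBorder(q,0,h-q.shape[0],0,0,cv2.BORDER_CONSTANT)
cv2.imwrite("pics/p4.png",np.hstack([p(a),p(b)]));print(a.shape,b.shape)
E
```

```text
time_s: 28.58
ee_pos: [484.3, 12.8, 178.1]
ee_rot: [180.0, -0.0, 157.2]
force: [-0.6, -0.8, 0.5]
gripper_width: 91.2
gripper_force: 0.0
(300, 390, 3) (360, 360, 3)
```

View pics/p4.png

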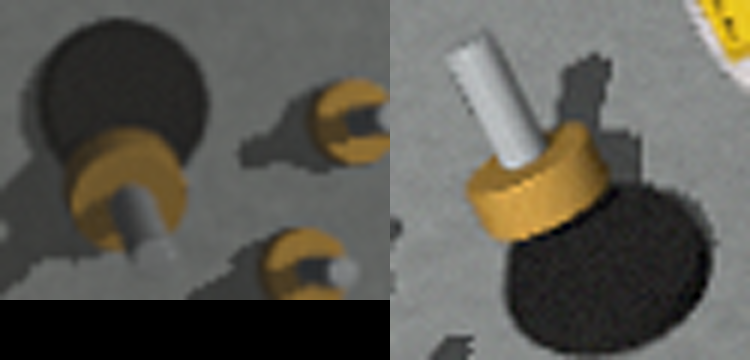

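```bash
python3 - <<'E'
from h import *
T=lambda x,y:(x/6+345-.4,y/6+215-.4);S=lambda x,y:((x-390)/6+110-.4,y/6+225-.4)
a,ra=tri(top=T(158,248),scene=S(470,46));b,rb=tri(top=T(130,190),scene=S(522,158));print(a,ra,b,rb)
u=(a-b);L=np.linalg.norm(u);u/=L;print(L,u,np.degrees(np.arccos(u[2])))
print("stand",tri(top=T(125,97),scene=S(610,268)))
# model fit: axis pose; compare projected foot silhouette
def fit(v):
    p=np.array(v[:3]);d=np.array([v[3],v[4],1]);d/=np.linalg.norm(d)
    r=[]
    for h,t,s in((75,T(158,248),S(470,46)),(22,T(130,190),S(522,158))):
        X=p+h*d;r+=[proj("top",X)[0]-t,proj("scene",X)[0]-s]
    return np.concatenate(r)
r=least_squares(fit,[500,-385,10,0,0]);print(r.x.round(2),r.fun.round(2))
E
```

```text
[ 470.8 -377.2   79.1] 0.11 [ 494.5 -381.7   33.6] 0.69
51.4994174724336 [-0.46019938  0.08737963  0.88350514] 27.931879127995728
stand (array([ 539.8, -388.4,    4.1]), np.float64(0.15))
[ 5.0420e+02 -3.8353e+02  1.3040e+01 -5.0000e-01  9.0000e-02] [ 0.01 -0.12 -0.16 -0.24  0.46  0.58  0.74  0.27]
```

```bash
python3 -m crank '-0.3 0 0 0 0 0 -5.9;-0.3 0 0 0 0 0 -5.9;-0.3 -5 -48 0 0 0 0;-0.3 -5 -48 0 0 0 0;-0.3 -5 -48 0 0 0 0;-0.3 -5 -48 0 0 0 0;-0.3 -5 -48 0 0 0 0;-0.3 -5 -48 0 0 0 0;-0.3 -6 -49 0 0 0 0;-0.3 -6 -49 0 0 0 0'; python3 -m crank '-0.3 0 0 0 0 -7 0;-0.3 0 0 0 0 -7 0;-0.3 0 0 0 0 -7 0;-0.3 0 0 0 0 -7 0;-0.3 0 0 0 0 0 0;-0.3 0 0 0 0 0 0'; python3 - <<'E'
from h import *
from scipy.spatial.transform import Rotation as R
s=env.state();M=R.from_euler("xyz",s["ee_rot"],degrees=True).as_matrix();print(M.round(3),s["qpos"].round(1))
u=np.array([-.46,.087,.8835]);G=np.array([480.7,-379.1,60.1])
for back in(60,0):print(back,M.T@(G+M[:,2]*(8-back)-s["ee_pos"]))
E
```

```text
time_s: 29.92
ee_pos: [452.0, -379.0, 177.5]
ee_rot: [-180.0, 0.0, 168.7]
force: [0.7, 0.2, -0.3]
gripper_width: 59.3
gripper_force: 0.0
time_s: 30.68
ee_pos: [456.1, -375.0, 180.7]
ee_rot: [-179.7, 27.6, 168.8]
force: [-0.4, -0.1, 0.1]
gripper_width: 59.4
gripper_force: 0.0
[[-0.869  0.196  0.453]
 [ 0.172  0.981 -0.095]
 [-0.463 -0.005 -0.886]] [ -50.3   10.5  110.1   26.5   40.2 -146.6]
60 [33.80120468  1.39692586 66.39857753]
0 [ 33.80120468   1.39692586 126.39857753]
```

The wrist is at the limit of joint 6, so I'll make a half turn about the tool axis. It gives the same grasp.

```bash
python3 -m crank '-0.3 0 0 0 0 0 10.6;-0.3 0 0 0 0 0 10.6;-0.3 0 0 0 0 0 10.6;-0.3 0 0 0 0 0 10.6;-0.3 0 0 0 0 0 10.6;-0.3 0 0 0 0 0 10.6;-0.3 0 0 0 0 0 10.6;-0.3 0 0 0 0 0 10.6;-0.3 0 0 0 0 0 10.6'; python3 -m crank '-0.3 0 0 0 0 0 10.6;-0.3 0 0 0 0 0 10.6;-0.3 0 0 0 0 0 10.6;-0.3 0 0 0 0 0 10.6;-0.3 0 0 0 0 0 10.6;-0.3 0 0 0 0 0 10.6;-0.3 0 0 0 0 0 10.6;-0.3 0 0 0 0 0 10.4;-0.3 0 0 0 0 0 0;-0.3 0 0 0 0 0 0'; cat > g.py <<'E'
from h import *
from scipy.spatial.transform import Rotation as R
s=env.state();M=R.from_euler("xyz",s["ee_rot"],degrees=True).as_matrix();print(M.round(3),s["qpos"].round(1),s["ee_pos"].round(1))
u=np.array([-.46,.087,.8835]);G=np.array([480.7,-379.1,60.1])
for back in(60,0):print(back,M.T@(G+M[:,2]*(8-back)-s["ee_pos"]))
E
python3 g.py
```

```text
time_s: 31.8
ee_pos: [457.2, -374.2, 180.6]
ee_rot: [152.5, -2.4, 73.7]
force: [-0.4, -0.2, -0.5]
gripper_width: 59.2
gripper_force: 0.0
time_s: 33.05
ee_pos: [456.5, -373.5, 180.2]
ee_rot: [179.7, -27.6, -11.1]
force: [0.6, -0.2, 0.4]
gripper_width: 59.3
gripper_force: 0.0
[[ 0.87  -0.194  0.454]
 [-0.17  -0.981 -0.094]
 [ 0.463  0.004 -0.886]] [-50.2  10.5 110.2  26.6  40.1  33.3] [ 456.5 -373.5  180.2]
60 [-33.71772118   0.24417659  65.9539711 ]
0 [-33.71772118   0.24417659 125.9539711 ]
```

```bash
python3 -m crank '-0.3 -17 0 0 0 0 0;-0.3 -17 0 0 0 0 0;-0.3 0 0 30 0 0 0;-0.3 0 0 36 0 0 0;-0.3 0 0 30 0 0 0;-0.3 0 0 20 0 0 0;-0.3 0 0 8 0 0 0;-0.3 0 0 2 0 0 0;-0.3 0 0 0 0 0 0'; python3 g.py
```

```text
time_s: 34.17
ee_pos: [483.7, -379.3, 53.4]
ee_rot: [179.8, -27.7, -11.3]
force: [-0.7, -0.5, -0.9]
gripper_width: 59.3
gripper_force: 0.0
[[ 0.869 -0.197  0.454]
 [-0.173 -0.98  -0.094]
 [ 0.464  0.003 -0.886]] [-48.1  21.7 116.9  42.1  24.3  17. ] [ 483.7 -379.3   53.4]
60 [  0.46936213   0.40743978 -59.35288563]
0 [0.46936213 0.40743978 0.64711437]
```

```bash
python3 -m crank '1 0 0 0 0 0 0;1 0 0 0 0 0 0;1 0 0 0 0 0 0;1 0 0 0 0 0 0;1 0 0 0 0 0 0;1 0 0 0 0 0 0;1 0 0 0 0 0 0;1 0 0 0 0 0 0' 30
```

```text
time_s: 35.17
ee_pos: [483.6, -379.2, 52.8]
ee_rot: [179.8, -27.6, -11.3]
force: [-0.9, -0.3, 1.2]
gripper_width: 19.1
gripper_force: 30.0
```

```bash
python3 -m crank '1 0 0 0 0 0 0;1 7 0 -13 0 0 0;1 14 0 -26 0 0 0;1 20 0 -40 0 0 0;1 20 0 -38 0 0 0;1 0 0 0 0 -6.9 0;1 0 0 0 0 -6.9 0;1 0 0 0 0 -6.9 0;1 0 0 0 0 -6.9 0;1 0 0 0 0 0 0' 45; python3 - <<'E'
from h import *
im=grab_frame("scene");cv2.imwrite("pics/p5.png",cv2.resize(im[170:290,70:210],None,fx=4,fy=4,interpolation=cv2.INTER_CUBIC))
print(env.state()["qpos"].round(1))
E
```

```text
time_s: 36.42
ee_pos: [485.0, -378.4, 183.1]
ee_rot: [179.9, 0.0, -11.3]
force: [-1.1, 0.1, -2.8]
gripper_width: 18.4
gripper_force: 45.0
[-39.1  22.5  86.1  -0.1  71.4  62.3]
```

View pics/p5.png

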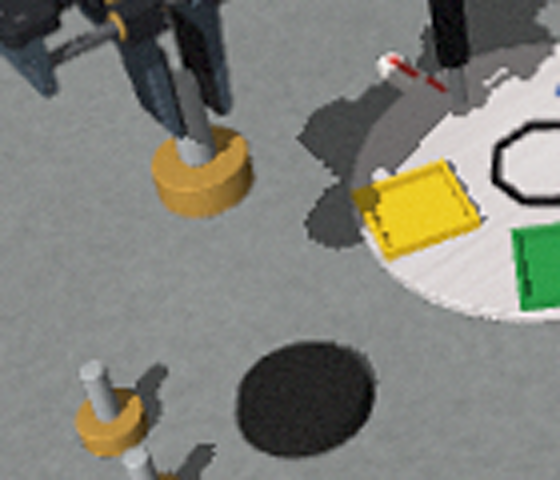

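The post is held upright (crop foot (203,185)) and its stand is free at (305,400). The pictures are used up, so from here I check by numbers. First, the post's height in the grip.

```bash
python3 - <<'E'
from h import *
t=np.linspace(0,2*np.pi,90);C=np.c_[27*np.cos(t),27*np.sin(t),0*t]
im=grab_frame("scene");h=cv2.cvtColor(im,cv2.COLOR_BGR2HSV);M=cv2.inRange(h,(10,100,50),(24,255,255))
n,l,s,c=cv2.connectedComponentsWithStats(M[:, :160]);k=[i for i in range(1,n) if s[i,4]>60];print([(s[i].tolist(),c[i].round(1)) for i in k])
for z in (135,139,143):
    p=np.vstack([proj("scene",C+[485,-378.4,z]),proj("scene",C+[485,-378.4,z+22])]);print(z,"col",p[:,0].min().round(1),p[:,0].max().round(1),"row",p[:,1].min().round(1),p[:,1].max().round(1))
E
```

```text
[([106, 0, 21, 74, 573], array([116.6,  38.7])), ([143, 0, 17, 73, 942], array([152.6,  31.3])), ([60, 13, 38, 10, 150], array([77.8, 17.6])), ([0, 29, 39, 25, 501], array([17.7, 40.3])), ([0, 71, 73, 71, 1754], array([ 32.7, 114.5])), ([95, 152, 34, 19, 120], array([110.7, 161.2])), ([108, 201, 25, 23, 374], array([120.2, 213.4])), ([89, 267, 18, 17, 191], array([ 97.9, 276. ])), ([99, 288, 19, 18, 205], array([108.9, 297.9]))]
135 col 107.3 133.8 row 202.0 226.0
139 col 106.8 133.4 row 200.6 224.7
143 col 106.4 133.1 row 199.3 223.3
```

```bash
python3 -m crank '1 2 -40 0 0 0 0;1 3 -46 0 0 0 0;1 3 -46 0 0 0 0;1 3 -46 0 0 0 0;1 2 -45 0 0 0 0;1 0 -3 0 0 0 0;1 0 0 0 0 0 0;1 0 0 0 0 0 0'; python3 disc.py
```

```text
time_s: 37.52
ee_pos: [540.3, -160.9, 184.2]
ee_rot: [179.9, -0.0, -11.5]
force: [0.6, -0.1, -1.9]
gripper_width: 19.2
gripper_force: 45.0
2 hub [ 542.9 -158.2] yaw -9.63 maxres 0.07
```

```bash
python3 -m crank '1 1.5 -2 30 0 0 0;1 0 0 45 0 0 0;1 0 0 25 0 0 0;1 0 0 12 0 0 0;1 0 0 5 0 0 0;1 0 0 0 0 0 0;1 0 0 0 0 0 0'
```

```text
time_s: 38.5
ee_pos: [543.5, -158.6, 68.2]
ee_rot: [179.9, -0.1, -11.4]
force: [0.1, 0.3, -2.1]
gripper_width: 18.9
gripper_force: 45.0
```

```bash
python3 -m crank '1 0 0 1 0 0 0;1 0 0 1 0 0 0;1 0 0 1 0 0 0;1 0 0 0 0 0 0'
```

```text
time_s: 39.0
ee_pos: [542.7, -158.3, 64.0]
ee_rot: [179.9, 0.0, -11.4]
force: [-1.1, 0.5, -2.4]
gripper_width: 19.0
gripper_force: 45.0
```

```bash
python3 -m crank '1 0 0 0.7 0 0 0;1 0 0 0.7 0 0 0;1 0 0 0 0 0 0'; python3 -m crank '1 0 0 0.7 0 0 0;1 0 0 0 0 0 0'
```

```text
time_s: 39.38
ee_pos: [542.9, -158.4, 62.9]
ee_rot: [179.9, -0.0, -11.4]
force: [-0.5, -0.2, -0.2]
gripper_width: 18.9
gripper_force: 45.0
time_s: 39.62
ee_pos: [543.4, -158.5, 62.6]
ee_rot: [179.9, -0.1, -11.4]
force: [0.6, 0.3, 2.6]
gripper_width: 19.1
gripper_force: 45.0
```

```bash
python3 -m crank '-0.3 0 0 0 0 0 0;-0.3 0 0 0 0 0 0;-0.3 0 0 0 0 0 0;-0.3 0 0 0 0 0 0;-0.3 0 0 -30 0 0 0;-0.3 0 0 -40 0 0 0;-0.3 0 0 -40 0 0 0;-0.6 -48 2.5 0 0 0 0;-0.6 -47 2.5 0 0 0 0;-0.6 0 0 0 0 0 0'; cat > post.py <<'E'
from h import *
t=np.linspace(0,2*np.pi,90);C=np.c_[27*np.cos(t),27*np.sin(t),0*t]
im=grab_frame("scene");cv2.imwrite("pics/scene_raw.png",im);h=cv2.cvtColor(im,cv2.COLOR_BGR2HSV);M=cv2.inRange(h,(10,100,50),(24,255,255))
n,l,s,c=cv2.connectedComponentsWithStats(M)
print([s[i].tolist() for i in range(1,n) if s[i,4]>100 and s[i,1]>150 and s[i,0]<330 ])
import sys
x,y,z=map(float,sys.argv[1:])
p=np.vstack([proj("scene",C+[x,y,z]),proj("scene",C+[x,y,z+22])]);print("expect col",p.min(0).round(1),p.max(0).round(1), "stem top",proj("scene",[x,y,z+75]).round(1))
E
python3 post.py 542.5 -158.6 18
```

```text
time_s: 40.88
ee_pos: [445.4, -143.4, 172.0]
ee_rot: [179.9, 0.1, -11.4]
force: [0.0, -0.6, 0.4]
gripper_width: 73.2
gripper_force: 0.0
[[197, 199, 21, 18, 254], [158, 209, 32, 26, 233], [89, 267, 18, 17, 190], [99, 289, 19, 17, 203]]
expect col [196.3 197.4] [217.4 217.4] stem top [[205.  188.6]]
```

The post stands in the hub dish. Next, grasp the crank.

```bash
python3 -m crank '-0.6 2.5 0 30 0 0 0;-0.6 0 0 35 0 0 0;-0.6 0 0 18 0 0 0;1 0 0 0 0 0 0;1 0 0 0 0 0 0;1 0 0 0 0 0 0;1 0 0 0 0 0 0;1 0 0 0 0 0 0;1 0 0 0 0 0 0;1 0 0 0 0 0 0' 10;  python3 -m crank '1 0 0 0 0 0 0;1 0 0 0 0 0 0'; python3 - <<'E'
import numpy as np
# tool steps for +8deg per row from world 170.8 deg, r=95, tool yaw -11.4
y=np.radians(-11.4);X=np.array([np.cos(y),np.sin(y)]);Y=np.array([np.sin(y),-np.cos(y)])
a=np.radians(170.8+8*np.arange(46));P=95*np.c_[np.cos(a),np.sin(a)];d=np.diff(P,axis=0)
o=np.c_[d@X,d@Y].round(1)
for i in range(0,45,9):print(o[i:i+9].tolist(),o[i:i+9].sum(0))
E
```

```text
time_s: 42.18
ee_pos: [451.2, -145.0, 89.3]
ee_rot: [179.9, -0.0, -11.4]
force: [-0.7, -0.8, 1.9]
gripper_width: 21.3
gripper_force: 10.0
time_s: 42.42
ee_pos: [451.2, -145.0, 89.2]
ee_rot: [179.9, -0.0, -11.4]
force: [0.5, -0.8, 4.4]
gripper_width: 20.7
gripper_force: 10.0
[[1.4, 13.2], [3.3, 12.8], [5.0, 12.3], [6.7, 11.5], [8.2, 10.4], [9.6, 9.2], [10.7, 7.8], [11.7, 6.2], [12.5, 4.5]] [69.1 87.9]
[[13.0, 2.7], [13.2, 0.9], [13.2, -1.0], [13.0, -2.8], [12.4, -4.6], [11.7, -6.3], [10.7, -7.8], [9.5, -9.2], [8.1, -10.5]] [104.8 -38.6]
[[6.6, -11.5], [4.9, -12.3], [3.2, -12.9], [1.3, -13.2], [-0.5, -13.2], [-2.3, -13.0], [-4.1, -12.6], [-5.9, -11.9], [-7.4, -11.0]] [  -4.2 -111.6]
[[-8.9, -9.8], [-10.2, -8.5], [-11.3, -7.0], [-12.1, -5.3], [-12.8, -3.6], [-13.1, -1.8], [-13.3, 0.0], [-13.1, 1.9], [-12.7, 3.7]] [-107.5  -30.4]
[[-12.1, 5.4], [-11.2, 7.1], [-10.1, 8.6], [-8.8, 9.9], [-7.4, 11.0], [-5.8, 11.9], [-4.1, 12.6], [-2.3, 13.1], [-0.4, 13.2]] [-62.2  92.8]
```

```bash
python3 -m crank '1 1.4 13.2 0 0 0 0;1 3.3 12.8 0 0 0 0;1 5 12.3 0 0 0 0;1 6.7 11.5 0 0 0 0;1 8.2 10.4 0 0 0 0;1 9.6 9.2 0 0 0 0;1 10.7 7.8 0 0 0 0;1 11.7 6.2 0 0 0 0;1 12.5 4.5 0 0 0 0;1 0 0 0 0 0 0'; python3 - <<'E'
from h import *
s=env.state();p=s["ee_pos"];print(np.degrees(np.arctan2(p[1]+160.2,p[0]-545))%360,np.hypot(p[1]+160.2,p[0]-545),s["force"],s["gripper_width"])
E
python3 post.py 542.5 -158.6 18
```

```text
time_s: 43.68
ee_pos: [503.3, -245.7, 89.0]
ee_rot: [179.8, -0.2, -11.4]
force: [0.8, 0.3, -2.8]
gripper_width: 21.2
gripper_force: 10.0
244.0362261652806 95.1444055238223 [ 0.82146533  0.30445942 -2.84534581] 21.16536820174319
[[196, 199, 21, 19, 262], [198, 224, 29, 24, 177], [89, 267, 18, 17, 188], [99, 288, 19, 18, 204]]
expect col [196.3 197.4] [217.4 217.4] stem top [[205.  188.6]]
```

```bash
python3 -m crank '1 13 2.7 0 0 0 0;1 13.2 0.9 0 0 0 0;1 13.2 -1 0 0 0 0;1 13 -2.8 0 0 0 0;1 12.4 -4.6 0 0 0 0;1 11.7 -6.3 0 0 0 0;1 10.7 -7.8 0 0 0 0;1 9.5 -9.2 0 0 0 0;1 8.1 -10.5 0 0 0 0' && python3 -m crank '1 6.6 -11.5 0 0 0 0;1 4.9 -12.3 0 0 0 0;1 3.2 -12.9 0 0 0 0;1 1.3 -13.2 0 0 0 0;1 -0.5 -13.2 0 0 0 0;1 -2.3 -13 0 0 0 0;1 -4.1 -12.6 0 0 0 0;1 -5.9 -11.9 0 0 0 0;1 -7.4 -11 0 0 0 0'; python3 post.py 542.5 -158.6 18
```

```text
time_s: 44.85
ee_pos: [618.9, -233.8, 90.8]
ee_rot: [179.3, -1.0, -11.3]
force: [7.2, -12.5, -4.5]
gripper_width: 21.2
gripper_force: 10.0
time_s: 45.98
ee_pos: [630.2, -116.6, 89.8]
ee_rot: [179.9, -0.1, -11.4]
force: [0.3, -2.7, 4.5]
gripper_width: 21.3
gripper_force: 10.0
[[210, 180, 26, 20, 110], [197, 200, 21, 18, 218], [89, 267, 18, 17, 189], [99, 288, 19, 18, 205]]
expect col [196.3 197.4] [217.4 217.4] stem top [[205.  188.6]]
```

```bash
python3 -m crank '1 -8.9 -9.8 0 0 0 0;1 -10.2 -8.5 0 0 0 0;1 -11.3 -7 0 0 0 0;1 -12.1 -5.3 0 0 0 0;1 -12.8 -3.6 0 0 0 0;1 -13.1 -1.8 0 0 0 0;1 -13.3 0 0 0 0 0;1 -13.1 1.9 0 0 0 0;1 -12.7 3.7 0 0 0 0' && python3 -m crank '1 -12.1 5.4 0 0 0 0;1 -11.2 7.1 0 0 0 0;1 -10.1 8.6 0 0 0 0;1 -8.8 9.9 0 0 0 0;1 -7.4 11 0 0 0 0;1 -5.8 11.9 0 0 0 0;1 -4.1 12.6 0 0 0 0;1 -2.3 13.1 0 0 0 0;1 -0.4 13.2 0 0 0 0;1 0 1.5 0 0 0 0'; python3 -m crank '1 0 0 0 0 0 0;1 0 0 0 0 0 0';python3 post.py 542.5 -158.6 18; python3 - <<'E'
from h import *
im=grab_frame("scene");print([(b[0],b[1],onz("scene",b[1],17)) for b in blobs(im,"red",80,50,3)])
E
```

```text
time_s: 47.15
ee_pos: [531.3, -69.7, 88.7]
ee_rot: [179.5, -0.3, -11.2]
force: [6.9, -17.5, -3.5]
gripper_width: 21.0
gripper_force: 10.0
time_s: 48.4
ee_pos: [448.7, -145.9, 88.7]
ee_rot: [180.0, 0.2, -11.5]
force: [0.3, 2.0, 5.6]
gripper_width: 20.9
gripper_force: 10.0
time_s: 48.65
ee_pos: [448.7, -145.7, 88.7]
ee_rot: [179.9, 0.2, -11.4]
force: [-0.5, -0.1, 6.0]
gripper_width: 21.2
gripper_force: 10.0
[[197, 199, 21, 18, 255], [158, 210, 33, 25, 224], [89, 267, 18, 17, 191], [99, 288, 20, 18, 203]]
expect col [196.3 197.4] [217.4 217.4] stem top [[205.  188.6]]
[(193, [242.4, 215.6], array([ 631. , -122.6])), (93, [243.2, 197.0], array([590.2, -60.4])), (19, [170.4, 186.2], array([ 390.4, -136.5])), (9, [177.9, 190.7], array([ 421.8, -139.6]))]
```

```bash
python3 -m crank '-0.6 0 0 0 0 0 0;-0.6 0 0 0 0 0 0;-0.6 0 0 0 0 0 0;-0.6 0 0 -30 0 0 0;-0.6 0 0 -45 0 0 0;-0.6 0 -50 -20 0 0 0;-0.6 0 -50 0 0 0 0;-0.6 0 -50 0 0 0 0;-0.6 0 -20 0 0 0 0;-0.6 0 0 0 0 0 0'; cat > line.py <<'E'
from h import *
for c in CM:
    im=grab_frame(c);cv2.imwrite(f"pics/{c}_raw.png",im)
    q=[onz(c,b[1],17) for b in blobs(im,"red",80,50,3)]
    q=[p for p in q if p[0]<430 and -170<p[1]<-110]
    print(c,[(p,np.degrees(np.arctan2(p[1]+158.9,p[0]-542.2)).round(2)) for p in q])
E
python3 line.py; python3 disc.py
```

```text
time_s: 50.0
ee_pos: [484.2, 21.5, 183.2]
ee_rot: [179.9, 0.1, -11.3]
force: [0.4, -0.2, -0.8]
gripper_width: 72.8
gripper_force: 0.0
scene [(array([ 390.4, -136.5]), np.float64(171.61)), (array([ 421.8, -139.6]), np.float64(170.89))]
top [(array([ 388.9, -136.1]), np.float64(171.54)), (array([ 421.7, -140.7]), np.float64(171.41))]
4 hub [ 542.  -158.8] yaw -8.78 maxres 0.39
```

```bash
python3 post.py 542.5 -158.6 18; python3 -m crank '-0.3 23 41 0 0 0 0;-0.3 23 41 0 0 0 0;-0.3 23 41 0 0 0 0;-0.3 23.8 42 0 0 0 0;-0.3 0 0 30 0 0 0;-0.3 0 0 45 0 0 0;-0.3 0 0 30 0 0 0;-0.3 0 0 13 0 0 0;-0.3 0 0 0 0 0 0'
```

```text
[[197, 199, 21, 18, 254], [158, 210, 33, 25, 235], [89, 267, 18, 17, 192], [99, 288, 19, 18, 204]]
expect col [196.3 197.4] [217.4 217.4] stem top [[205.  188.6]]
time_s: 51.38
ee_pos: [542.4, -160.4, 65.7]
ee_rot: [179.9, 0.0, -11.4]
force: [0.3, -0.2, 0.1]
gripper_width: 59.1
gripper_force: 0.0
```

```bash
python3 -m crank '-0.3 0 -1.5 2 0 0 0;1 0 0 0 0 0 0;1 0 0 0 0 0 0;1 0 0 0 0 0 0;1 0 0 0 0 0 0;1 0 0 0 0 0 0;1 0 0 0 0 0 0;1 0 0 0 0 0 0;1 0 0 0 0 0 0' 40; python3 -m crank '1 0 0 -20 0 0 0;1 0 0 -40 0 0 0;1 0 0 -40 0 0 0;1 0 0 -20 0 0 0;1 0 0 0 0 0 0'; python3 line.py
```

```text
time_s: 52.5
ee_pos: [543.0, -158.6, 64.1]
ee_rot: [179.9, -0.0, -11.4]
force: [-0.7, -0.8, 1.0]
gripper_width: 19.2
gripper_force: 40.0
time_s: 53.12
ee_pos: [543.8, -158.3, 185.0]
ee_rot: [179.9, -0.2, -11.4]
force: [0.1, 0.7, -2.5]
gripper_width: 19.2
gripper_force: 40.0
scene [(array([ 389.5, -136. ]), np.float64(171.47)), (array([ 421.8, -139.6]), np.float64(170.89))]
top [(array([ 388.6, -136.1]), np.float64(171.56)), (array([ 421.7, -140.7]), np.float64(171.41))]
```

```bash
python3 - <<'E'
from h import *
t=np.linspace(0,2*np.pi,90)
for c in CM:
    im=cv2.imread(f"pics/{c}_raw.png");g=im.max(2)
    q=proj(c,[538,-386,12])[0];x0,y0=(q-28).astype(int)
    M=(g[y0:y0+56,x0:x0+56]<48).astype(np.uint8)
    n,l,s,cc=cv2.connectedComponentsWithStats(M);i=l[28,28];print(c,s[i],[onz(c,cc[i]+[x0,y0],z) for z in(12,9)])
    k=(l==i).astype(np.uint8)
    # fit: silhouette of the stand's cylinder
    def sil(v):
        P=np.vstack([proj(c,np.c_[v[0]+38*np.cos(t),v[1]+38*np.sin(t),0*t+z]) for z in(0,12)])
        m=np.zeros_like(k);cv2.fillConvexPoly(m,cv2.convexHull(((P-[x0,y0])*16).round().astype(np.int32)),1,shift=4);return m
    b=min(((int((sil((x,y))!=k).sum()),x,y) for x in range(528,549) for y in range(-396,-376)));print(b,k.sum())
E
```

```text
scene [ 13  18  33  28 744] [array([ 545.3, -393.4]), array([ 543.1, -392. ])]
(45, 541, -390) 744
top [ 22  15  20  29 421] [array([ 533.2, -394.2]), array([ 533.3, -395.1])]
(225, 535, -388) 421
```

```bash
python3 -m crank '1 8 40 0 0 0 0;1 8 46 0 0 0 0;1 8 46 0 0 0 0;1 8 46 0 0 0 0;1 8 45 0 0 0 0;1 0 3 0 0 0 0;1 0 0 0 0 0 0;1 0 0 0 0 0 0'
```

```text
time_s: 54.22
ee_pos: [537.5, -386.3, 183.9]
ee_rot: [179.9, 0.1, -11.3]
force: [0.1, 0.4, -2.1]
gripper_width: 19.2
gripper_force: 40.0
```

```bash
python3 post.py 537.5 -386.3 138; python3 -m crank '1 1 1 30 0 0 0;1 0 0 45 0 0 0;1 0 0 30 0 0 0;1 0 0 12 0 0 0;1 0 0 4 0 0 0;1 0 0 0 0 0 0;1 0 0 0 0 0 0'
```

```text
[[110, 162, 35, 21, 130], [158, 210, 33, 26, 414], [122, 213, 26, 24, 406], [89, 267, 18, 17, 189], [99, 289, 19, 17, 204]]
expect col [120.5 211.9] [147.8 237.1] stem top [[128.5 201.7]]
time_s: 55.15
ee_pos: [539.1, -389.6, 65.0]
ee_rot: [179.8, -0.1, -11.4]
force: [0.0, 1.2, -1.6]
gripper_width: 18.8
gripper_force: 40.0
```

```bash
python3 -m crank '1 0 -1.5 3 0 0 0;1 0 0 2 0 0 0;1 0 0 0.7 0 0 0;1 0 0 0 0 0 0;1 0 0 0 0 0 0'; python3 -m crank '1 0 0 0.7 0 0 0;1 0 0 0 0 0 0'
```

```text
time_s: 55.78
ee_pos: [538.6, -387.7, 58.1]
ee_rot: [179.9, -0.0, -11.4]
force: [-1.7, 0.7, 0.2]
gripper_width: 18.8
gripper_force: 40.0
time_s: 56.02
ee_pos: [538.6, -387.7, 58.1]
ee_rot: [179.9, -0.0, -11.4]
force: [-1.8, 1.2, 5.4]
gripper_width: 19.0
gripper_force: 40.0
```

Contact made. Release, rise and clear, then check everything.

```bash
python3 -m crank '-0.3 0 0 0 0 0 0;-0.3 0 0 0 0 0 0;-0.3 0 0 0 0 0 0;-0.3 0 0 0 0 0 0;-0.3 0 0 -30 0 0 0;-0.3 0 0 -45 0 0 0;-0.3 0 0 -50 0 0 0;-0.3 0 -50 0 0 0 0;-0.3 -10 -50 0 0 0 0;-0.3 -10 -50 0 0 0 0'; python3 -m crank '-0.3 -10 -50 0 0 0 0;-0.3 -10 -50 0 0 0 0;-0.3 -10 -50 0 0 0 0;-0.3 -10 -50 0 0 0 0;-0.3 -10 -50 0 0 0 0;-0.3 -10 -50 0 0 0 0;-0.3 0 0 0 0 0 0;-0.3 0 0 0 0 0 0'; python3 post.py 538.6 -387.7 12; python3 line.py; python3 disc.py; python3 - <<'E'
from h import *
for c,box in (("top",(200,280,345,425)),("scene",(225,320,80,170))):
    a=cv2.resize(cv2.imread(f"pics/{c}0.png"),(512,384),interpolation=cv2.INTER_AREA);b=cv2.imread(f"pics/{c}_raw.png")
    y0,y1,x0,x1=box;print(c,"changed px",int((cv2.absdiff(a,b)[y0:y1,x0:x1].max(2)>60).sum()))
for c in CM:
    im=cv2.imread(f"pics/{c}_raw.png")
    for k in("red","blue"):print(c,k,[(b[0],onz(c,b[1],25)) for b in blobs(im,k,90,45,30)][:5])
E
```

```text
time_s: 57.28
ee_pos: [548.7, -235.0, 181.8]
ee_rot: [179.9, -0.0, -11.4]
force: [0.7, 0.1, 0.3]
gripper_width: 59.1
gripper_force: 0.0
time_s: 58.28
ee_pos: [549.2, 69.2, 181.0]
ee_rot: [179.8, -0.0, -11.4]
force: [-0.5, -0.7, 0.9]
gripper_width: 59.1
gripper_force: 0.0
[[158, 210, 33, 25, 235], [133, 253, 24, 23, 363], [89, 267, 18, 17, 191], [99, 288, 19, 18, 204]]
expect col [132.  251.8] [156.9 275.8] stem top [[139.5 244.8]]
scene [(array([ 389.5, -136. ]), np.float64(171.47)), (array([ 421.8, -139.6]), np.float64(170.89))]
top [(array([ 388.6, -136.1]), np.float64(171.56)), (array([ 421.7, -140.7]), np.float64(171.41))]
4 hub [ 542.  -158.8] yaw -8.78 maxres 0.39
top changed px 12
scene changed px 104
scene red [(182, array([ 636. , -129.5])), (89, array([596.1, -68.6]))]
scene blue [(1414, array([-1685.1,   615.9])), (569, array([774.3, 198.6])), (554, array([ -80.7, 1384.8])), (130, array([-225.8, -294.2])), (125, array([543.3, -77.7]))]
top red [(304, array([ 624.4, -116.6]))]
top blue [(741, array([766.3, 210.2])), (268, array([526.7, -64.7]))]
```

The post is upright on its stand, matching the start picture. The carousel is at its mark to within 0.5° and the bays are occupied. Handing in.

```bash
python3 -c "
from workcell import env
print(env.job_done())"
```

```text
the job is handed in; nothing more can be done
None
```

I handed the job in at about 58 s: red and blue (the only two cartridges present) are in their bays, the carousel made its full turn back to within about 0.5° of the mark, and the reference post, knocked off its stand mid-run and recovered, is back upright on it; these final checks were by image measurement, as my picture views were used up, and no verdict came back.

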